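# Close the tubing trough with its loose cover

### The arm

A 6-joint arm with a two-finger parallel gripper is mounted at the origin on the work surface. World frame = base frame: x ahead of the robot, y to its left, z up, the work surface at z = 0. Lengths are in mm, angles in degrees, forces in N, time in s.
With the tool pointing down it reaches from about 350 to 850 mm from the base axis. Payload 8.1 kg.
Tool frame: the origin (TCP) lies midway between the tips of the shut fingers; the grasp point (between the pads) lies grip_depth behind it (grip_depth is the distance from the TCP to the grasp point, in mm); z points along the fingers, y is the line along which they close (so a half turn about z gives the same grasp; the last joint's range is limited). The gripper opens to 85 mm and grips with 20 to 120 N. Pads are 22 mm wide; open, the fingers measure 114 mm over their backs; the gripper's body (76 mm by 85 mm) begins 54 mm behind the grasp point. The pads swing forward as they close: fully open they stand 13 mm farther back than shut.
Start: joints at [68.044, 7.471, 85.268, -0, 87.261, -4.893], TCP at [176.029, 573.602, 231.292] pointing down, gripper open.
Joint ranges: [-169.43, 169.43], [-51.17, 129.36], [1.28, 143.12], [-76.62, 256.62], [0, 156.53], [-152.29, 152.29]. Speed limits (degrees/s): [136.94, 136.94, 159.86, 180, 180, 180].

### API

Orientations are given as [roll, pitch, yaw] about the fixed x, y, z axes, in that order (R = Rz(yaw) Ry(pitch) Rx(roll)).
In Python, from bench import sense, snapshot, hand_in, grip_depth gives the robot as it stands. The module is installed in compiled form; this text tells all that it offers.
- The arm moves only by the tool apply_moves, never from a script. Its argument "series" is text: rows parted by semicolons, each of 5 numbers parted by spaces: the shift along the tool's x, y, z each as a share of 0.3 m, from -1 to 1, then the turn about the tool's z as a share of 2 rad, from -1 to 1, then the gripper's target within -1 to 1 (shut at 1, half-way at 0, fully open at -1). In form: tx ty tz twist gripper; .... A call has 1 to 5 rows; each row shifts and turns the commanded pose from where the row before left it, along the tool's axes as they then stand; what a row does not reach is not made up. A row lasts 1/12 s, in which the tool goes at most 41.7 mm and 7.16 degrees, less where a joint would pass 70% of its speed; a pose out of reach is approached as far as the arm can. A call with a number of a shift or a turn outside -1 to 1 is refused whole. A call with a gripper value outside its range is refused whole. The fingers move at their own pace and stop on an object; "squeeze" is the grip in N (left out, the last holds). Time passes only in rows, so rows that do not move let the fingers close. It gives the time, the measured TCP pose, the force, the opening and the grip force at its end, in the units of the state.
- sense(): the state, without advancing time (a new reading comes with each control period).
- snapshot(name): name is "scene" or "side" or "wrist"; returns a dict with "frame" (420x560x3 uint8, blue, green, red), "depth" (420x560 float32, mm along the optical axis (not along the pixel's ray), 0 where there is no reading), "intrinsics" (3x3 intrinsics, pixels), "extrinsics" (4x4, takes a point from camera to world coordinates); the wrist camera has in their place "tool_from_camera" (4x4, takes a point from camera to tool coordinates, whose origin is the TCP and whose axes are the flange's). Camera axes: x right, y down, z forward; pixel columns grow to the right and rows downward; lengths in mm; the calibration is good to about 2 mm. A picture is of the moment at which its call begins: read the wrist's pose just before it.
- hand_in(): hands the job in; it is judged then, once.
The state is a dict: "time": time; "joint_pos": joint angles; "qd": joint speeds; "joint_efforts": joint torques, N m; "tool_pos": TCP position; "tcp_rot": TCP orientation; "ft_force": force on the tool from outside, world axes, zero at the start; "wrist_torque": the same for the moment, N m; "finger_gap": finger opening in mm; "grip_force": force on a finger pad.
Only numpy, scipy, OpenCV 4.12 (cv2) and the standard library are available. Lean on these libraries where they do the work, as an engineer would, in place of code of your own. Each camera call takes 0.05 s, during which the arm holds its last target. There are 200 camera calls.

### The job

Put the loose cover panel back into the open bay of the tubing trough: tilt it so that its thin tongue goes under the lip at the end of the bay, lower it flat onto the ledges, then slide it up against the fixed cover so that no gap is left between the two. Do not slam or force the panel against the trough, leave the wrench, jar and valve alone, and let go of the panel at the end.

Things in the scene. Friction and masses are not known exactly. Their poses are not given: they have to be found in the camera images.
- panel: The loose cover, flat on the bench: light grey painted panel, 110 mm (x) by 170 mm (y), about 0.4 kg, plate 14 mm thick with a steel bow handle on its middle. At the -y end a bare aluminium tongue, 22 mm long, full width, only 5 mm thick, continues the underside. The other end is the plain butt edge. Origin: centre of the underside (of the 170 mm outline), z up; centre of mass under the handle within 15 mm.
- panel_grip (a point): Centre of the handle's bar, 46 mm straight above the panel's origin. The bar is 74 mm long along the panel's x, 12 mm thick along y (pinch it so) and 16 mm high, with 24 mm free under it down to the plate; its posts stand at x = -32 and +32 mm.
- panel_tongue (a point): Middle of the tongue's end, on the underside: y = -85 mm from the panel's origin.
- panel_corner_near (a point): Top corner of the butt edge, at x = -55, y = +85, z = 14 mm from the panel's origin.
- panel_corner_far (a point): Top corner of the butt edge, at x = +55, y = +85, z = 14 mm from the panel's origin.
- trough: Fixed open-topped aluminium tubing trough on the bench, 128 mm wide (x), 307 mm long (y), steel tubes inside. Origin: on the bench under the middle of the open bay, z up. The bay is 118 mm wide between side walls 64 mm high, and runs from the end wall at y = -92 mm to the fixed cover at y = +92 mm: the panel has 14 mm of play along y, 4 mm each side.
- bay_rest (a point): Where the panel rests: the point above the trough's origin at the height of the ledges, 50 mm. A ledge 12 mm wide runs along each side wall of the bay. Seated and butted, the panel's top is level with the fixed cover's and its tongue still reaches 8 mm under the lip.
- lip_edge (a point): Middle of the lip's free edge, on its underside: trough y = -70 mm, height 67 mm (17 mm above the ledges). The lip, 4 mm thick, overhangs the bay from the end wall to here, so only 162 mm are open from above: the panel goes in tongue first, tilted (about 10 degrees about x suits, butt end high). Axes as the trough's.
- neighbour_edge (a point): Middle of the top edge of the fixed neighbour cover that faces the bay: trough y = +92 mm, height 64 mm. That cover is the same grey sheet, 113 mm long, 14 mm thick, with four screws and a small dial gauge (44 mm across, 13 mm high, 60 mm from this edge). Axes as the trough's, +y away from the bay.
- wrench: Bystander: a steel wrench lying on the bench near the robot. Origin at its underside.
- vial: Bystander: an amber jar with white cap, 48 mm across, 75 mm tall, beyond the work. Origin at its underside.
- valve: Bystander: an aluminium valve block 70 x 50 mm with a black hand knob, 72 mm tall, beyond the work. Origin at its underside.
There are look-alikes about, which are no part of the job. Of the things that look like the panel, take the one that is farthest to the robot's right at the start.

How it is judged (in metres and radians):
On the way:
1. the tongue is under the lip while the panel still leans, its butt end high (y of panel_tongue in the frame of lip_edge below -0.003 m and z of panel_tongue in the frame of lip_edge between -0.02 and -0.005 m and angle between panel's own z axis and vertical above 0.025 rad), for 0.1 s.
At the end, for the whole second after the job is handed in: The panel rests flat on the ledges (within 0.025 rad), its tongue at least 3 mm under the lip and down on the ledges, between the side walls; both corners of its butt edge are within 2.5 mm of the neighbour's edge and level with its top within 2 mm; it is at rest and released (y of panel_corner_near in the frame of neighbour_edge between -0.0025 and 0.002 m and z of panel_corner_near in the frame of neighbour_edge between -0.002 and 0.002 m and y of panel_corner_far in the frame of neighbour_edge between -0.0025 and 0.002 m and z of panel_corner_far in the frame of neighbour_edge between -0.002 and 0.002 m and y of panel_tongue in the frame of lip_edge below -0.003 m and z of panel_tongue in the frame of lip_edge below -0.014 m and x of panel in the frame of trough between -0.006 and 0.006 m and angle between panel's own z axis and vertical below 0.025 rad and linear speed of panel below 0.01 m/s and angular speed of panel below 0.05 rad/s); the robot touches nothing.
It fails at once if the wrench is shifted by more than 20 mm (distance of wrench from where it was at the start of the episode above 0.02 m).
It fails at once if the jar is shifted by more than 20 mm (distance of vial from where it was at the start of the episode above 0.02 m).
It fails at once if the valve is shifted by more than 20 mm (distance of valve from where it was at the start of the episode above 0.02 m).
It fails at once if the panel is slammed or forced against the trough with more than 80 N (contact force between panel and trough above 80 N).
It also fails if it takes over 45 s, if anything falls off the work surface, if the arm or the gripper's body presses on something with over 40 N, if the wrist force passes 120 N, or if a joint passes its speed limit or range.

## Working session

There is one attempt and no reset: what is moved stays moved. The work goes in short steps, Python scripts to look and compute and a tool call to move; the robot and the scene stay as the last step left them, time stands still between calls to the robot, and variables do not carry over. Pictures are saved under pics/ and viewed, at most 12 in all, crops included, and the job is handed in when it is done.

Besides the shell and the picture viewer there is one more tool, called after "Call:" by a JSON object that holds its "fn" and its "kwargs", one argument or row to a line. apply_moves: Moves the arm, as the interface text tells. Its arguments: {"type":"object","properties":{"series":{"type":"string"},"squeeze":{"type":"number"}},"required":["series"]}

```bash
mkdir -p pics
cat > h.py <<'E'
import numpy as np,cv2
from bench import sense,snapshot,hand_in,grip_depth
def pts(s,T=None):
    K=s["intrinsics"];d=s["depth"];v,u=np.mgrid[:d.shape[0],:d.shape[1]]
    P=np.stack([(u-K[0,2])/K[0,0]*d,(v-K[1,2])/K[1,1]*d,d],-1)
    T=s["extrinsics"] if T is None else T
    W=P@T[:3,:3].T+T[:3,3]; W[d==0]=np.nan
    return W
E
python3 - <<'E'
from h import *
st=sense();print({k:np.round(v,2) for k,v in st.items()},grip_depth)
for n in("scene","side"):
    s=snapshot(n);cv2.imwrite(f"pics/{n}0.png",s["frame"]);np.savez(f"{n}0.npz",**s)
    print(n,np.round(s["extrinsics"],2).tolist(),s["intrinsics"].tolist())
E
```

```text
{'time': np.float64(0.0), 'joint_pos': array([68.05,  7.51, 85.33, -0.  , 87.26, -4.89]), 'qd': array([ 0.05,  0.08, -0.1 , -0.16, -0.06, -0.05]), 'joint_efforts': array([ 0.000e+00, -5.694e+01, -5.006e+01, -0.000e+00,  1.000e-02,
        0.000e+00]), 'tool_pos': array([175.81, 573.08, 230.23]), 'tcp_rot': array([-1.7989e+02, -1.0000e-02,  1.6294e+02]), 'ft_force': array([-0.17,  0.29, -0.19]), 'wrist_torque': array([-0.01,  0.03,  0.  ]), 'grip_force': np.float64(0.0), 'finger_gap': np.float64(85.38)} 18.700000000000003
scene [[-0.89, 0.26, -0.37, 965.43], [0.45, 0.52, -0.72, 1038.36], [0.01, -0.81, -0.58, 767.83], [0.0, 0.0, 0.0, 1.0]] [[385.2535661201864, 0.0, 280.0331670366362], [0.0, 385.2535661201864, 209.28353437791193], [0.0, 0.0, 1.0]]
side [[0.94, -0.21, 0.27, 139.4], [-0.34, -0.51, 0.79, -984.15], [-0.02, -0.83, -0.55, 887.73], [0.0, 0.0, 0.0, 1.0]] [[461.5714044522394, 0.0, 275.96890403676383], [0.0, 461.5714044522394, 211.16152994123408], [0.0, 0.0, 1.0]]
```

View pics/scene0.png

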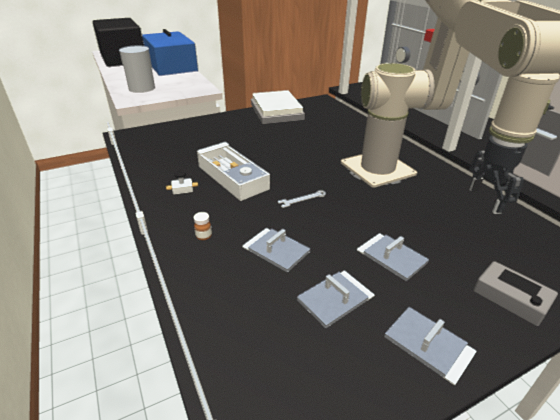

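View pics/side0.png

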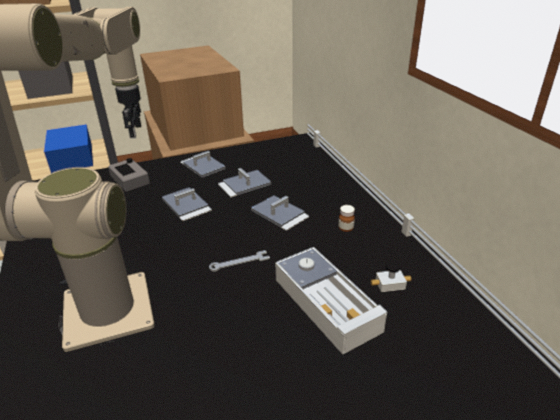

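The scene view shows four look-alike panels at scene pixels (278,247), (394,254), (336,297) and (431,342). In the side view they are at (280,211), (187,203), (245,182) and (203,164). The one at scene (278,247) / side (280,211) looks farthest right (lowest y). The trough is at scene (233,170) / side (330,295), with the wrench at side (240,260).

Run:
```python
from h import *
for n,px in(("scene",[(278,247),(394,254),(336,297),(431,342)]),("side",[(280,211),(187,203),(245,182),(203,164)])):
    s=dict(np.load(n+"0.npz"));W=pts(s);f=s["frame"].astype(int)
    m=((W[...,2]>3)&(W[...,2]<300)).astype(np.uint8)
    nl,L,stt,c=cv2.connectedComponentsWithStats(m)
    for u,v in px:
        l=np.bincount(L[v-6:v+7,u-6:u+7].ravel(),minlength=2)[1:].argmax()+1
        Q=(L==l)&(W[...,2]<22); P=W[Q]; g=f[Q].mean(1)
        P2=P[:,:2].astype(np.float32)
        r=cv2.minAreaRect(P2)
        br=P2[(g>190)]
        print(n,(u,v),Q.sum(),"rect",np.round(r[0],1),np.round(r[1],1),round(r[2],1),"z",np.round(np.median(P[:,2]),1),"bright",len(br),np.round(np.median(br,0),1) if len(br) else "", "handle",np.round(np.mean(W[(L==l)&(W[...,2]>42)],0),1))
    v,u=(170,233) if n=="scene" else (300,350)
    B=W[...,2]; l=np.bincount(L[v-6:v+7,u-6:u+7].ravel(),minlength=2)[1:].argmax()+1
    Q=(L==l)&(B>56)&(B<72);r=cv2.minAreaRect(W[Q][:,:2].astype(np.float32));print("trough",Q.sum(),r,cv2.boxPoints(r).tolist())
    Q=(L==l)&(B>60);dial=W[(L==l)&(B>73)];print("dial",len(dial),dial.mean(0),np.percentile(W[L==l][:,2],[50,90,99]))
s=dict(np.load("side0.npz"))["frame"]
cv2.imwrite("pics/crop.png",cv2.resize(s[190:360,200:420],None,fx=3.5,fy=3.5,interpolation=cv2.INTER_CUBIC)[:600])
```

```text
scene (278, 247) 1394 rect [572.3 256.3] [145.5 176.5] 24.0 z 14.3 bright 132 [614.4 196.1] handle [584.6 266.1  51.7]
scene (394, 254) 1496 rect [291.4 437.7] [123.7 176.7] 16.8 z 14.0 bright 134 [313.4 367.2] handle [295.9 442.7  51.8]
scene (336, 297) 2046 rect [527.1 493.2] [180.4 127. ] 10.8 z 14.3 bright 194 [452.8 488.9] handle [529.1 503.4  51.5]
scene (431, 342) 3111 rect [399.8 706.4] [141.5 175.4] 20.4 z 14.1 bright 479 [391.3 782.3] handle [415.4 714.7  52.9]
trough 823 ((545.835205078125, -186.97679138183594), (133.8333282470703, 314.61260986328125), 11.147220611572266) [[449.7689208984375, -45.57533264160156], [510.5931396484375, -354.2523498535156], [641.9014892578125, -328.37823486328125], [581.0772705078125, -19.70123291015625]]
dial 92 [ 546.1088638  -154.69054314   75.90373024] [48.07249982 66.98650628 77.14475999]
side (280, 211) 865 rect [588.  267.7] [137.1 193.4] 24.7 z 12.5 bright 76 [616.2 191.3] handle [580.1 254.6  49.6]
side (187, 203) 727 rect [291.4 443. ] [119.7 194.2] 13.4 z 12.6 bright 69 [310.1 362.2] handle [290.7 431.9  49.9]
side (245, 182) 681 rect [524.6 521.8] [184.9 173.4] 11.3 z 12.4 bright 54 [456.9 480.8] handle [525.6 492.6  50.4]
side (203, 164) 480 rect [415.9 709.9] [128.4 184. ] 19.3 z 12.7 bright 0  handle [409.2 703.9  49.9]
trough 2217 ((547.2918701171875, -190.67079162597656), (131.74588012695312, 311.82891845703125), 11.083988189697266) [[452.67352294921875, -50.32861328125], [512.6218872070312, -356.3407897949219], [641.9102172851562, -331.0129699707031], [581.9618530273438, -25.00079345703125]]
dial 153 [ 533.31630935 -125.62605189   75.6588953 ] [49.7977431  69.05233095 76.11486125]
```

View pics/crop.png

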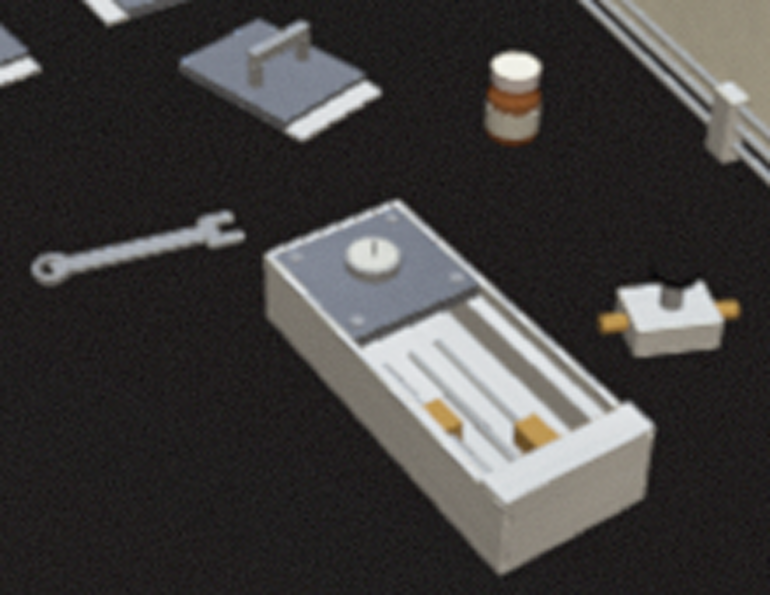

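The crop shows the target panel with its bare tongue pointing toward the trough (crop 335,110). The trough has the dial-carrying fixed cover at its +y end and the lip at its -y end, in the near corner (crop 570,450).

The tool can't tilt, so I'll pinch the bar by its ends, along x. The panel can then pivot in the grip.

Call:
{"fn": "apply_moves", "kwargs": {
  "series": "0 0 0 0.0605 -1;0 0 0 0.0605 -1;0 0 0 0.0605 -1;0 0 0 0.0605 -1;0 0 0 0.0605 -1",
  "squeeze": 25
}}

```text
time: 0.52
tool_pos: [175.9, 573.3, 230.6]
tcp_rot: [-179.9, 0.0, 127.9]
ft_force: [0.1, 0.1, 0.1]
finger_gap: 85.6
grip_force: 0.0
```

Call:
{"fn": "apply_moves", "kwargs": {
  "series": "0 0 0 0.0605 -1;0 0 0 0.0605 -1;-0.1 0.05 0 0 -1;-0.108 0.057 0.017 0 -1;-0.108 0.057 0.017 0 -1"
}}

```text
time: 0.93
tool_pos: [260.2, 507.0, 220.8]
tcp_rot: [-180.0, 0.0, 114.5]
ft_force: [0.1, 0.8, 0.6]
finger_gap: 85.5
grip_force: 0.0
```

Call:
{"fn": "apply_moves", "kwargs": {
  "series": "-0.108 0.057 0.017 0 -1;-0.108 0.057 0.017 0 -1;-0.108 0.057 0.017 0 -1;-0.108 0.057 0.017 0 -1;-0.108 0.057 0.017 0 -1"
}}

```text
time: 1.35
tool_pos: [405.8, 393.9, 195.0]
tcp_rot: [-180.0, 0.0, 114.4]
ft_force: [1.0, -0.1, 0.4]
finger_gap: 85.6
grip_force: 0.0
```

Call:
{"fn": "apply_moves", "kwargs": {
  "series": "-0.108 0.057 0.017 0 -1;-0.108 0.057 0.017 0 -1;-0.108 0.057 0.017 0 -1;-0.108 0.057 0.017 0 -1;-0.108 0.057 0.017 0 -1"
}}

```text
time: 1.77
tool_pos: [550.6, 281.7, 169.3]
tcp_rot: [-180.0, -0.0, 114.4]
ft_force: [0.4, 0.3, -0.8]
finger_gap: 85.3
grip_force: 0.0
```

Call:
{"fn": "apply_moves", "kwargs": {
  "series": "-0.05 0.03 0 0 -1;-0.03 0.02 0 0 -1;0 0 0 0 -1"
}}

```text
time: 2.02
tool_pos: [574.3, 266.0, 169.4]
tcp_rot: [-180.0, 0.0, 114.3]
ft_force: [-0.2, -0.3, -0.1]
finger_gap: 85.4
grip_force: 0.0
```

```bash
cat >> h.py <<'E'
from scipy.spatial.transform import Rotation as Ro
def wristW():
    st=sense(); T=np.eye(4); T[:3,:3]=Ro.from_euler('xyz',st["tcp_rot"],degrees=True).as_matrix(); T[:3,3]=st["tool_pos"]
    s=snapshot("wrist"); return st,s,pts(s,T@s["tool_from_camera"])
E
python3 - <<'E'
from h import *
st,s,W=wristW();print(st["tool_pos"],st["tcp_rot"])
np.savez("w1.npz",W=W,f=s["frame"]);cv2.imwrite("pics/w1.png",s["frame"]);print(np.round(s["tool_from_camera"],2).tolist())
z=W[...,2]
H=(z>44)&(z<62);n,L,t,c=cv2.connectedComponentsWithStats(H.astype(np.uint8))
for i in range(1,n):
    if t[i,4]>300:
        Q=W[L==i];print("hi",t[i],Q.mean(0),cv2.minAreaRect(Q[:,:2].astype(np.float32)))
H=(z>3)&(z<20);n,L,t,c=cv2.connectedComponentsWithStats(H.astype(np.uint8))
for i in range(1,n):
    if t[i,4]>1000:
        Q=W[L==i];print("plate",t[i],np.median(Q[:,2]),cv2.minAreaRect(Q[:,:2].astype(np.float32)))
E
```

```text
[574.34507318 266.04348668 169.44416076] [-1.79956034e+02  1.25799151e-02  1.14268595e+02]
[[0.0, -0.96, -0.29, 72.68], [1.0, 0.0, 0.0, 0.06], [-0.0, -0.29, 0.96, -143.6], [0.0, 0.0, 0.0, 1.0]]
hi [ 247  206   95   19 1668] [583.58546078 261.08226349  53.62581644] ((583.9505615234375, 259.99603271484375), (73.87773895263672, 12.222281455993652), 24.742107391357422)
plate [  227   104   133   182 20372] 14.813206593068315 ((583.3435668945312, 259.15338134765625), (112.64151763916016, 170.40231323242188), 24.99745750427246)
plate [   0  277  117   59 2050] 7.768684357454674 ((413.25787353515625, 58.30693817138672), (116.3857650756836, 37.543758392333984), 5.336310863494873)
```

View pics/w1.png

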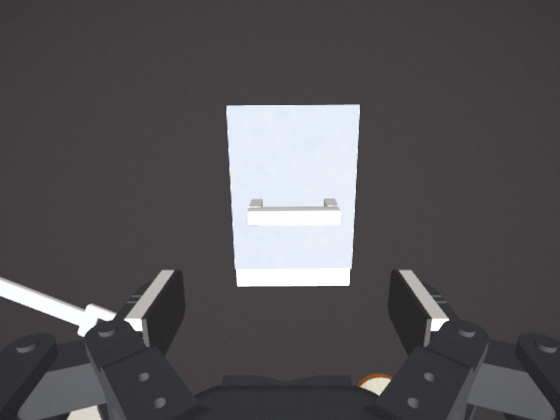

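The wrist view shows the panel square in view, with the bar at (294,215) and the tongue at the bottom (294,278). The bar is at world (583.7, 260.3) with yaw 24.9°. Next I'll align and descend.

Call:
{"fn": "apply_moves", "kwargs": {
  "series": "-0.03 0.021 0.03 -0.005 -1;0 0 0.1 0 -1;0 0 0.1 0 -1;0 0 0.08 0 -1;0 0 0 0 -1"
}}

```text
time: 2.48
tool_pos: [577.6, 261.4, 70.0]
tcp_rot: [-179.4, -0.1, 115.1]
ft_force: [-0.8, 0.9, -1.6]
finger_gap: 85.4
grip_force: 0.0
```

Call:
{"fn": "apply_moves", "kwargs": {
  "series": "0 0 0.06 0 -1;0 0 0.05 0 -1;0 0 0.045 0 -1;0 0 0.042 0 -1;0 0 0 0 -1"
}}

```text
time: 2.9
tool_pos: [580.7, 261.8, 15.4]
tcp_rot: [-179.8, -0.0, 115.0]
ft_force: [-1.4, -1.0, 0.1]
finger_gap: 85.5
grip_force: 0.0
```

Run:
```python
from h import *
st,s,W=wristW();print(st["tool_pos"],st["tcp_rot"],st["ft_force"],st["finger_gap"])
cv2.imwrite("pics/w2.png",s["frame"])
```

```text
[580.69303634 261.77396708  15.3868034 ] [-1.79777806e+02 -2.22187387e-02  1.15031459e+02] [-1.38721008 -1.01742998  0.13691802] 85.49497640896918
```

View pics/w2.png

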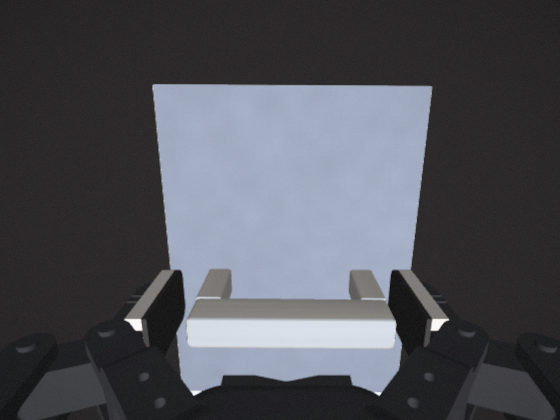

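The bar is between the open pads, with its centre at column 291 against about 287 for the gripper. I'll nudge across, close, and lift slightly.

Call:
{"fn": "apply_moves", "kwargs": {
  "series": "-0.009 0.006 0 0 -1;0 0 0 0 -1;0 0 0 0 0;0 0 0 0 1;0 0 0 0 1",
  "squeeze": 25
}}

```text
time: 3.37
tool_pos: [586.4, 260.4, 19.5]
tcp_rot: [179.9, 0.0, 115.0]
ft_force: [-0.7, -1.1, 6.5]
finger_gap: 73.6
grip_force: 30.4
```

Call:
{"fn": "apply_moves", "kwargs": {
  "series": "0 0 0 0 1;0 0 0 0 1;0 0 0 0 1"
}}

```text
time: 3.62
tool_pos: [586.4, 260.4, 19.5]
tcp_rot: [179.9, 0.0, 115.0]
ft_force: [-0.2, -1.6, 6.4]
finger_gap: 73.3
grip_force: 30.4
```

Call:
{"fn": "apply_moves", "kwargs": {
  "series": "0 0 -0.02 0 1;0 0 -0.03 0 1;0 0 -0.05 0 1;0 0 0 0 1"
}}

```text
time: 3.95
tool_pos: [587.5, 261.1, 52.1]
tcp_rot: [179.7, 0.0, 115.0]
ft_force: [2.0, 0.3, -2.4]
finger_gap: 73.0
grip_force: 31.2
```

```bash
cat >> h.py <<'E'
def plate(cam,zr=(5,300)):
    pass
E
python3 - <<'E'
from h import *
st,s,W=wristW();print(st["tool_pos"],st["tcp_rot"],st["ft_force"],st["finger_gap"])
cv2.imwrite("pics/w3.png",s["frame"])
g=(W[100:260,190:400]).reshape(-1,3);g=g[np.isfinite(g[:,2])&(g[:,2]>14)]
A=np.c_[g[:,:2]-g[:,:2].mean(0),np.ones(len(g))];x=np.linalg.lstsq(A,g[:,2],rcond=None)[0];print(x, g[:,:2].mean(0))
E
```

```text
[587.4591709  261.0865244   52.05666286] [1.79723583e+02 2.45639237e-02 1.14986572e+02] [ 2.0331247   0.3114593  -2.36841153] 73.01764546398765
[3.44868906e-03 5.72014150e-04 4.74600705e+01] [573.1463697  300.74744663]
```

View pics/w3.png

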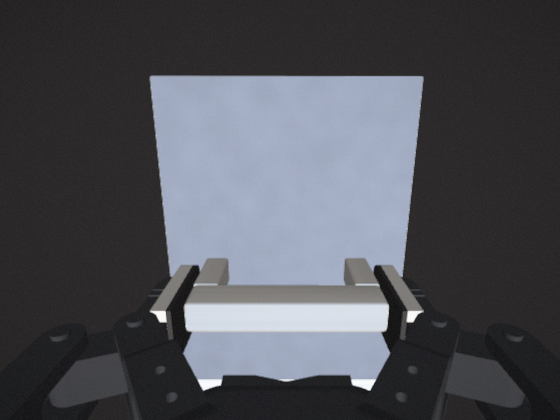

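The panel is held level in the grip, with the bar at (286,307) and the pads on its ends. The underside is at about TCP z − 19.4. Next it goes up and over to the trough.

Call:
{"fn": "apply_moves", "kwargs": {
  "series": "0 0 -0.06 0.03 1;0 0 -0.1 0.06 1;0 0 -0.1 0.0313 1;0 0 -0.066 0 1;-0.05 -0.014 0 0 1"
}}

```text
time: 4.42
tool_pos: [587.3, 247.9, 152.5]
tcp_rot: [179.4, -0.1, 101.2]
ft_force: [1.9, 0.7, -2.4]
finger_gap: 73.2
grip_force: 31.6
```

Call:
{"fn": "apply_moves", "kwargs": {
  "series": "-0.09 -0.026 0 0 1;-0.103 -0.0297 0 0 1;-0.103 -0.0297 0 0 1;-0.103 -0.0297 0 0 1;-0.103 -0.0297 0 0 1"
}}

```text
time: 4.83
tool_pos: [569.2, 86.7, 144.5]
tcp_rot: [-179.9, 0.0, 101.1]
ft_force: [0.4, -0.2, -2.6]
finger_gap: 73.3
grip_force: 31.5
```

Call:
{"fn": "apply_moves", "kwargs": {
  "series": "-0.103 -0.0297 0 0 1;-0.103 -0.0297 0 0 1;-0.103 -0.0297 0 0 1;-0.103 -0.0297 0 0 1;-0.103 -0.0297 0 0 1"
}}

```text
time: 5.25
tool_pos: [555.1, -73.4, 144.6]
tcp_rot: [-179.9, -0.0, 101.1]
ft_force: [-0.1, 0.3, -4.2]
finger_gap: 73.4
grip_force: 31.5
```

Call:
{"fn": "apply_moves", "kwargs": {
  "series": "-0.103 -0.0297 0 0 1;-0.103 -0.0297 0 0 1;-0.103 -0.0297 0 0 1;-0.06 -0.017 0 0 1;-0.03 -0.009 0 0 1"
}}

```text
time: 5.67
tool_pos: [544.0, -198.7, 144.6]
tcp_rot: [-179.9, 0.0, 100.9]
ft_force: [0.7, 0.4, -3.3]
finger_gap: 73.4
grip_force: 31.5
```

Call:
{"fn": "apply_moves", "kwargs": {
  "series": "0 0 0 0 1;0 0 0 0 1"
}}

```text
time: 5.83
tool_pos: [544.9, -195.5, 145.0]
tcp_rot: [-180.0, -0.1, 101.0]
ft_force: [-0.4, 0.6, -3.9]
finger_gap: 73.3
grip_force: 31.5
```

Run:
```python
from h import *
st,s,W=wristW();print(st["tool_pos"],st["tcp_rot"],st["ft_force"],st["finger_gap"])
cv2.imwrite("pics/w4.png",s["frame"]);np.savez("w4.npz",W=W,f=s["frame"])
z=W[...,2]
for lo,hi in((58,70),(72,85),(125,160)):
    H=(z>lo)&(z<hi);n,L,t,c=cv2.connectedComponentsWithStats(H.astype(np.uint8))
    for i in range(1,n):
        if t[i,4]>300:
            Q=W[L==i];print(lo,t[i],Q.mean(0),cv2.minAreaRect(Q[:,:2].astype(np.float32)))
```

```text
[ 544.94855208 -195.51244591  144.9572999 ] [-1.79952775e+02 -6.64345474e-02  1.01025023e+02] [-0.37897919  0.6224986  -3.90381835] 73.30281443540616
58 [  184     0   224    76 12518] [528.1984347  -82.54005957  64.95145837] ((528.607421875, -84.74739074707031), (128.76243591308594, 40.28620529174805), 10.796923637390137)
58 [541 238  19  46 328] [ 728.70520933 -186.90445639   66.28345551] ((731.0961303710938, -189.5806427001953), (10.692441940307617, 33.48843002319336), 9.970511436462402)
72 [ 257   15   77   60 3789] [530.03047081 -92.25437746  77.40049294] ((529.582275390625, -90.24341583251953), (43.14263153076172, 30.885272979736328), 11.0419282913208)
125 [  150    75   274   210 51567] [ 536.70324285 -152.28552988  140.68713546] ((537.7732543945312, -157.6793212890625), (110.3951187133789, 93.58314514160156), 11.063002586364746)
125 [ 184  331  206   59 9352] [ 554.39015277 -242.32487836  140.0003395 ] ((555.62744140625, -249.50436401367188), (104.20838165283203, 45.852195739746094), 10.497458457946777)
```

View pics/w4.png

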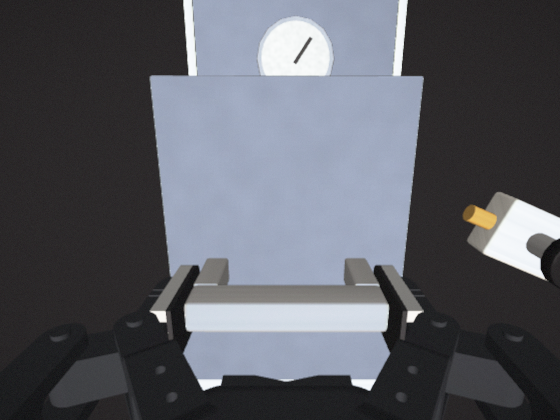

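The view shows the neighbour cover with its dial (296,54) and the trough walls at columns 188 and 403, beyond the level held panel. The panel's butt edge is at row 77. I'll use this to fix the trough axis and the dial centre.

Run:
```python
from h import *
d=np.load("w4.npz");W=d["W"];f=d["f"];z=W[...,2]
a=np.radians(11.05);X=np.array([np.cos(a),np.sin(a)]);Y=np.array([-np.sin(a),np.cos(a)]);O=np.array([556.4,-239.5])
P=W[...,:2]-O;px=P@X;py=P@Y
c=[]
for v in range(5,70,5):
    r=np.where((z[v]>58)&(z[v]<70))[0]; c.append((px[v,r[0]],px[v,r[-1]],py[v,r[0]],py[v,r[-1]]))
c=np.array(c);print("walls L,R",np.median(c[:,:2],0),"slopes",np.polyfit(c[:,2],c[:,0],1)[0],np.polyfit(c[:,3],c[:,1],1)[0])
D=(z>74)&(z<82);D[150:]=0
ys,xs=np.where(D);print("dial x range",np.percentile(px[D],[1,99]),"y",np.percentile(py[D],[1,99]))
p=[]
for v in range(90,260,10):
    r=np.where((z[v]>125)&(z[v]<160))[0];p.append((px[v,r[0]],px[v,r[-1]],py[v,r[0]],py[v,r[-1]]))
p=np.array(p);print("panel",np.median(p[:,:2],0),np.polyfit(p[:,2],p[:,0],1)[0],np.polyfit(p[:,3],p[:,1],1)[0])
Q=(z>125)&(z<160);Q[150:]=0;print("butt y",np.nanpercentile(py[Q],[99.5,100]),"tcp",(np.array([544.95,-195.51])-O)@X,(np.array([544.95,-195.51])-O)@Y)
# side: neighbour edge in trough frame, bay corner
s=dict(np.load("side0.npz"));V=pts(s);fz=V[...,2];PP=V[...,:2]-O;f=s["frame"].astype(int)
m=(fz>55)&(fz<71);print("side trough x",np.percentile(PP[m]@X,[.5,99.5]),"y",np.percentile(PP[m]@Y,[.5,99.5]))
x0=PP@X;y0=PP@Y
dk=m&(f.mean(2)<150)&(abs(x0)<45);print("cover y edge",np.percentile(y0[dk],[1,99]));
dl=(fz>73)&(fz<80)&(abs(x0)<50)&(y0>100);print("dial",np.percentile(x0[dl],[2,98]),np.percentile(y0[dl],[2,98]))
```

```text
walls L,R [-61.2600609  66.0613715] slopes -0.0019089975675341557 0.002356537978642585
dial x range [-17.99163426  22.68048412] y [136.35628231 165.01672675]
panel [-56.93314135  51.91487592] -0.0007802123660985955 0.00011061701414017852
butt y [130.52794228 130.67210777] tcp -2.8063526881287983 45.36900907656934
side trough x [-558.60576988 1359.69430948] y [-386.11023304 2634.86471785]
cover y edge [-104.79453026 1449.17242126]
dial [-20.21198696  42.57167848] [ 123.72932302 1438.78410392]
```

Run:
```python
from h import *
a=np.radians(11.05);X=np.array([np.cos(a),np.sin(a)]);Y=np.array([-np.sin(a),np.cos(a)]);O=np.array([556.4,-239.5])
def cast(s,u,v,h):
    d=s["extrinsics"][:3,:3]@np.linalg.inv(s["intrinsics"])@[u,v,1];c=s["extrinsics"][:3,3];p=c+d*(h-c[2])/d[2];q=p[:2]-O;return np.round([q@X,q@Y],1)
s=dict(np.load("side0.npz"))
for n,u,v,h in(("cover edge L",302.9,287.1,64),("cover edge R",337,273,64),("far L",276.6,262,64),("far R",313.7,247.7,64),("lip outer R",386.3,311.4,71),("lip outer L",343,333,71)):print(n,cast(s,u,v,h))
# profile along trough axis, intensity + height from depth, both cams
for n in("side","scene"):
    s=dict(np.load(n+"0.npz"));W=pts(s);f=s["frame"].astype(int).mean(2);q=W[...,:2]-O;x=q@X;y=q@Y;z=W[...,2]
    k=(abs(x-2)<66)&(abs(y-50)<170)&(z>5)&(z<100)
    t=k&(z>60);print(n,"x",np.percentile(x[t],[1,99]),"y",np.percentile(y[t],[.5,99.5]))
    t=k&(z>73);print(" dial",t.sum(),np.percentile(x[t],[2,98]),np.percentile(y[t],[2,98]))
    t=k&(z>59)&(z<69)&(abs(x-2)<40)&(y>40)&(y<140);print(" cover y min",np.percentile(y[t],[0,1,3]))
    t=k&(z>62)&(abs(x-2)<50)&(y<0);print(" lip y",np.percentile(y[t],[1,50,97,100]),np.median(z[t]))
```

```text
cover edge L [-52.3  79.1]
cover edge R [54.9 75.6]
far L [-57.7 201.5]
far R [ 65.1 198.6]
lip outer R [  64.8 -103.9]
lip outer L [ -63.9 -101.9]
side x [-63.6762295   63.30310271] y [-105.02867747  202.45151515]
 dial 153 [-41.38905006  34.56916157] [-102.25285608  162.49689517]
 cover y min [81.48114178 83.23098373 84.35299569]
 lip y [-105.09222569  -93.78050697  -78.20909653  -76.43045397] 70.15295247371074
scene x [-62.60474297  65.20344768] y [-99.66405333 208.64880786]
 dial 92 [-34.10638043  56.53866621] [-95.61454549 170.31589228]
 cover y min [83.15806668 84.44692949 90.14514573]
 lip y [-103.07518506  -83.77441564  -71.44554188  -67.84309414] 71.68566672977545
```

End walls 5 mm thick on both ends explain the readings. The cover edge is at about y=86 and the lip at about −76 in my frame, and the panel needs +4.9 mm in x. I'll go to centre y=+16, with the butt overhanging the cover by about 15 mm, and lower.

Call:
{"fn": "apply_moves", "kwargs": {
  "series": "-0.04 0.006 0 0 1;-0.04 0.006 0 0 1;-0.0187 0.0043 0 0 1;0 0 0.04 0 1;0 0 0.06 0 1"
}}

```text
time: 6.3
tool_pos: [558.0, -224.8, 117.2]
tcp_rot: [179.8, 0.2, 101.1]
ft_force: [0.1, -0.0, -3.8]
finger_gap: 73.6
grip_force: 31.6
```

Call:
{"fn": "apply_moves", "kwargs": {
  "series": "0 0 0.05 0 1;0 0 0.025 0 1;0 0 0.01 0 1;0 0 0 0 1;0 0 0 0 1"
}}

```text
time: 6.72
tool_pos: [556.4, -223.8, 90.7]
tcp_rot: [180.0, 0.0, 101.1]
ft_force: [0.7, 0.1, -3.8]
finger_gap: 73.0
grip_force: 31.4
```

```bash
cat >> h.py <<'E'
a_=np.radians(11.05);X=np.array([np.cos(a_),np.sin(a_)]);Y=np.array([-np.sin(a_),np.cos(a_)]);O=np.array([556.4,-239.5])
def rep(name=None):
    st,s,W=wristW();q=W[...,:2]-O;x=q@X;y=q@Y;z=W[...,2]
    t=st["tool_pos"];print("tcp",np.round([(t[:2]-O)@X,(t[:2]-O)@Y,t[2]],1),np.round(st["tcp_rot"],2),"F",np.round(st["ft_force"],1),"M",np.round(st["wrist_torque"],2))
    R=(slice(100,250),slice(200,380));m=abs(z[R]-(t[2]-5))<25
    g=np.c_[x[R][m],y[R][m],np.ones(m.sum())];c=np.linalg.lstsq(g,z[R][m],rcond=None)[0];print("plate slope x,y deg",np.round(np.degrees(c[:2]),2))
    for u in(220,280,350):
        print(u,[(v,round(float(x[v,u])),round(float(y[v,u]),1),round(float(z[v,u]),1)) for v in list(range(30,100,7))+[160,220]])
    if name:cv2.imwrite(f"pics/{name}.png",s["frame"])
E
python3 -c "from h import *;rep('w5')"
```

```text
tcp [ 3.  15.4 90.7] [1.7997e+02 2.0000e-02 1.0109e+02] F [ 0.7  0.1 -3.8] M [-0.06  0.02 -0.04]
plate slope x,y deg [-0.04 -0.02]
220 [(30, -26, 120.7, 64.9), (37, -26, 117.9, 64.8), (44, -27, 115.3, 63.8), (51, -27, 112.3, 64.4), (58, -27, 109.3, 65.3), (65, -27, 106.4, 65.3), (72, -27, 103.5, 65.1), (79, -23, 98.9, 86.5), (86, -23, 96.3, 86.4), (93, -24, 93.7, 85.7), (160, -25, 66.6, 85.9), (220, -26, 39.8, 86.5)]
280 [(30, 0, 120.4, 66.7), (37, 0, 117.8, 65.5), (44, 0, 115.2, 64.7), (51, 0, 112.3, 64.4), (58, 0, 109.3, 65.3), (65, 0, 106.5, 64.3), (72, 0, 103.5, 65.2), (79, 1, 98.9, 86.9), (86, 1, 96.4, 85.4), (93, 1, 93.7, 85.1), (160, 0, 66.6, 85.9), (220, 0, 39.7, 86.0)]
350 [(30, 31, 120.9, 64.3), (37, 31, 118.0, 64.8), (44, 31, 115.2, 65.0), (51, 32, 112.4, 64.6), (58, 32, 109.5, 63.9), (65, 32, 106.4, 65.7), (72, 32, 103.6, 64.5), (79, 29, 99.0, 86.1), (86, 29, 96.4, 86.4), (93, 29, 93.7, 86.4), (160, 30, 66.7, 86.1), (220, 32, 39.9, 86.4)]
```

View pics/w5.png

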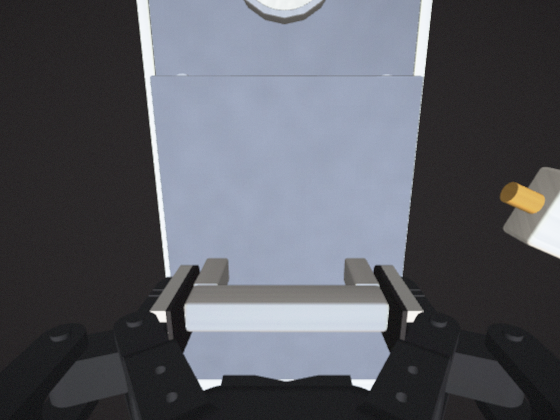

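The panel is level over the gap and centred in the trough, with its butt at row 76 overlapping the cover. The dial's near edge is at row 22, well clear. Next I'll lower gently until the butt rests and the panel tilts.

Call:
{"fn": "apply_moves", "kwargs": {
  "series": "0 0 0.008 0 1;0 0 0.008 0 1;0 0 0.006 0 1;0 0 0 0 1"
}}

```text
time: 7.1
tool_pos: [556.0, -223.7, 83.5]
tcp_rot: [-180.0, -0.0, 101.1]
ft_force: [1.1, 0.5, -2.7]
finger_gap: 73.5
grip_force: 31.6
```

Call:
{"fn": "apply_moves", "kwargs": {
  "series": "0 0 0.005 0 1;0 0 0.004 0 1;0 0 0 0 1;0 0 0 0 1"
}}

```text
time: 7.43
tool_pos: [556.5, -224.4, 81.8]
tcp_rot: [179.9, 0.1, 101.1]
ft_force: [0.6, -3.9, 2.3]
finger_gap: 73.4
grip_force: 32.2
```

```bash
python3 -c "from h import *;rep()"|head -2
```

```text
tcp [ 3.  14.8 81.8] [1.7994e+02 7.0000e-02 1.0107e+02] F [ 0.6 -3.9  2.3] M [-0.22  0.15  0.04]
plate slope x,y deg [0.01 1.39]
```

Call:
{"fn": "apply_moves", "kwargs": {
  "series": "0 0 0.004 0 1;0 0 0.004 0 1;0 0 0.004 0 1;0 0 0 0 1;0 0 0 0 1"
}}

```text
time: 7.9
tool_pos: [556.5, -223.9, 77.6]
tcp_rot: [180.0, 0.0, 101.1]
ft_force: [2.1, -3.0, 3.2]
finger_gap: 73.6
grip_force: 32.4
```

```bash
python3 -c "from h import *;rep()"
```

```text
tcp [ 3.  15.3 77.6] [1.7996e+02 2.0000e-02 1.0107e+02] F [ 2.1 -3.   3.2] M [-0.25 -0.33 -0.12]
plate slope x,y deg [0.03 4.81]
220 [(30, -24, 118.1, 64.9), (37, -24, 115.2, 66.5), (44, -24, 112.9, 64.5), (51, -24, 110.1, 65.7), (58, -24, 107.6, 64.7), (65, -25, 104.9, 64.6), (72, -22, 100.8, 80.1), (79, -22, 98.3, 79.7), (86, -22, 95.9, 78.8), (93, -22, 93.3, 80.2), (160, -24, 67.1, 77.0), (220, -26, 40.8, 76.6)]
280 [(30, 1, 118.1, 65.0), (37, 1, 115.7, 64.1), (44, 1, 112.8, 65.7), (51, 1, 110.4, 64.3), (58, 1, 107.5, 65.8), (65, 1, 105.0, 64.5), (72, 1, 100.8, 80.1), (79, 1, 98.3, 80.8), (86, 1, 95.8, 79.6), (93, 1, 93.4, 78.0), (160, 1, 67.1, 76.8), (220, 0, 40.0, 74.3)]
350 [(30, 29, 118.3, 64.2), (37, 29, 115.3, 66.0), (44, 29, 112.9, 65.0), (51, 30, 110.4, 64.0), (58, 30, 107.7, 64.3), (65, 30, 105.1, 63.8), (72, 27, 100.8, 80.9), (79, 28, 98.4, 78.9), (86, 27, 95.8, 81.6), (93, 28, 93.3, 79.7), (160, 29, 67.3, 78.1), (220, 31, 40.3, 74.9)]
```

The panel is tilted by about 5°, with the tongue tip just above the ledge and only about 7 N of load. I'll lift 1.5 mm, then slide the tongue under the lip in small steps.

Call:
{"fn": "apply_moves", "kwargs": {
  "series": "0 0 -0.005 0 1;-0.01 0 0 0 1;-0.015 0 0 0 1;-0.015 0 0 0 1;0 0 0 0 1"
}}

```text
time: 8.37
tool_pos: [557.9, -236.2, 78.1]
tcp_rot: [-179.9, -0.0, 101.1]
ft_force: [0.8, 0.0, -3.6]
finger_gap: 73.4
grip_force: 31.7
```

```bash
python3 -c "from h import *;rep()"
```

```text
tcp [ 2.1  3.  78.1] [-1.7993e+02 -3.0000e-02  1.0106e+02] F [ 0.8  0.  -3.6] M [-0.03 -0.01  0.02]
plate slope x,y deg [-0.1   4.32]
220 [(30, -25, 105.9, 64.8), (37, -25, 103.2, 65.8), (44, -25, 100.7, 65.0), (51, -25, 98.1, 65.0), (58, -26, 95.5, 64.4), (65, -26, 92.8, 64.3), (72, -23, 88.6, 79.6), (79, -23, 86.1, 79.5), (86, -23, 83.5, 80.3), (93, -24, 81.0, 79.4), (160, -25, 54.9, 78.5), (220, -27, 28.1, 76.0)]
280 [(30, 0, 105.9, 65.3), (37, 0, 103.3, 65.1), (44, 0, 100.7, 65.2), (51, 0, 98.0, 65.3), (58, 0, 95.5, 64.0), (65, 0, 92.8, 64.5), (72, 0, 88.6, 79.8), (79, 0, 86.1, 79.4), (86, 0, 83.5, 80.7), (93, 0, 81.1, 79.1), (160, 0, 54.6, 76.1), (220, -1, 28.2, 76.1)]
350 [(30, 28, 105.8, 65.8), (37, 28, 103.3, 65.1), (44, 29, 101.0, 63.6), (51, 29, 98.1, 64.8), (58, 29, 95.5, 64.1), (65, 29, 92.7, 65.5), (72, 26, 88.6, 80.1), (79, 26, 86.1, 80.1), (86, 27, 83.6, 80.4), (93, 27, 81.1, 79.2), (160, 29, 54.7, 76.9), (220, 30, 28.1, 75.7)]
```

It hangs free and the tilt holds. I'll continue another 13 mm.

Call:
{"fn": "apply_moves", "kwargs": {
  "series": "-0.015 0 0 0 1;-0.015 0 0 0 1;-0.013 0 0 0 1;0 0 0 0 1;0 0 0 0 1"
}}

```text
time: 8.83
tool_pos: [560.9, -248.6, 78.9]
tcp_rot: [180.0, 0.0, 101.1]
ft_force: [-0.5, 0.6, -2.8]
finger_gap: 73.1
grip_force: 31.7
```

```bash
python3 -c "from h import *;rep('w6')"
```

```text
tcp [ 2.7 -9.8 78.9] [179.99   0.   101.05] F [-0.5  0.6 -2.8] M [-0.06  0.01  0.01]
plate slope x,y deg [-0.03  4.28]
220 [(30, -24, 93.3, 64.8), (37, -24, 90.5, 66.3), (44, -24, 87.9, 66.2), (51, -25, 85.5, 64.4), (58, -35, 90.2, 5.2), (65, -36, 86.5, 4.7), (72, -22, 75.8, 81.4), (79, -23, 73.3, 80.7), (86, -23, 70.8, 81.2), (93, -23, 68.3, 80.4), (160, -25, 41.9, 77.4), (220, -26, 15.2, 76.2)]
280 [(30, 0, 93.5, 64.1), (37, 0, 90.7, 65.0), (44, 0, 87.9, 65.9), (51, 0, 85.3, 65.5), (58, -1, 90.3, 4.9), (65, 0, 84.2, 26.0), (72, 0, 75.9, 80.5), (79, 0, 73.4, 80.2), (86, 0, 70.8, 81.1), (93, 0, 68.3, 80.1), (160, 0, 42.1, 78.7), (220, 0, 15.3, 76.4)]
350 [(30, 29, 93.3, 65.0), (37, 29, 90.9, 63.7), (44, 29, 88.1, 64.7), (51, 30, 85.6, 63.7), (58, 40, 90.2, 5.3), (65, 40, 86.6, 4.7), (72, 27, 75.8, 81.4), (79, 27, 73.4, 79.7), (86, 27, 70.8, 81.2), (93, 27, 68.3, 80.9), (160, 29, 42.0, 77.7), (220, 31, 15.0, 75.6)]
```

View pics/w6.png

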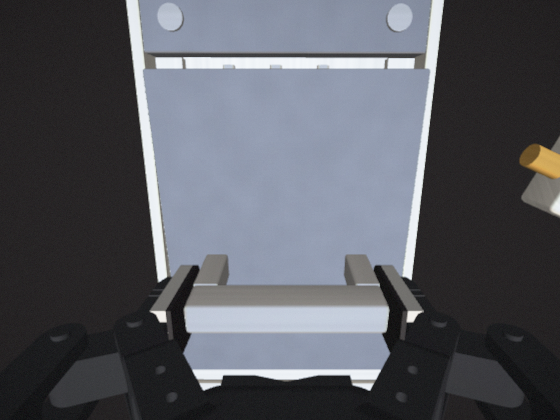

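A gap of about 8 mm is visible between the butt edge (row 69) and the cover edge (row 53). The panel is centred and still leaning, with its tongue under the lip. Next I'll lower it so it pivots flat.

Call:
{"fn": "apply_moves", "kwargs": {
  "series": "0 0 0.005 0 1;0 0 0.005 0 1;0.003 0 0.005 0 1;0 0 0.004 0 1;0 0 0 0 1"
}}

```text
time: 9.3
tool_pos: [560.8, -247.1, 73.3]
tcp_rot: [180.0, -0.0, 101.1]
ft_force: [-0.7, 2.0, -0.1]
finger_gap: 73.3
grip_force: 32.1
```

```bash
python3 -c "from h import *;rep()"|head -2
```

```text
tcp [ 2.9 -8.3 73.3] [179.98  -0.   101.1 ] F [-0.7  2.  -0.1] M [-0.13  0.06 -0.04]
plate slope x,y deg [0.02 2.78]
```

Call:
{"fn": "apply_moves", "kwargs": {
  "series": "0 0 0.004 0 1;0.002 0 0.004 0 1;0 0 0.003 0 1;0 0 0 0 1;0 0 0 0 1"
}}

```text
time: 9.77
tool_pos: [560.8, -246.7, 69.9]
tcp_rot: [180.0, 0.0, 101.1]
ft_force: [0.3, 1.3, 0.4]
finger_gap: 73.6
grip_force: 32.2
```

```bash
python3 -c "from h import *;rep()"
```

```text
tcp [ 2.9 -7.9 69.9] [1.7998e+02 1.0000e-02 1.0109e+02] F [0.3 1.3 0.4] M [ 0.05 -0.16  0.12]
plate slope x,y deg [0.03 0.46]
220 [(30, -23, 93.4, 65.0), (37, -23, 91.0, 65.0), (44, -23, 88.6, 64.4), (51, -23, 86.0, 65.2), (58, -25, 85.0, 52.8), (65, -34, 87.4, 4.8), (72, -30, 81.9, 25.9), (79, -23, 75.5, 67.2), (86, -24, 73.0, 66.2), (93, -24, 70.3, 66.6), (160, -25, 43.4, 66.3), (220, -26, 16.9, 66.9)]
280 [(30, 1, 93.3, 65.9), (37, 1, 91.0, 65.2), (44, 0, 88.6, 64.7), (51, 0, 86.1, 64.1), (58, 0, 84.9, 53.8), (65, 0, 87.5, 4.4), (72, 0, 82.0, 24.8), (79, 0, 75.6, 66.9), (86, 0, 73.0, 66.3), (93, 0, 70.3, 67.0), (160, 0, 43.5, 66.1), (220, 0, 16.6, 65.7)]
350 [(30, 28, 93.5, 65.0), (37, 27, 90.9, 66.0), (44, 28, 88.6, 64.9), (51, 28, 86.1, 64.4), (58, 30, 85.0, 53.2), (65, 38, 87.5, 5.0), (72, 38, 83.7, 6.3), (79, 28, 75.7, 66.4), (86, 28, 73.0, 67.5), (93, 29, 70.4, 65.4), (160, 30, 43.5, 66.2), (220, 32, 16.6, 65.7)]
```

Call:
{"fn": "apply_moves", "kwargs": {
  "series": "0 0 0.003 0 1;0 0 0.001 0 1;0 0 0 0 1;0.008 0 0 0 1;0.006 0 0 0 1"
}}

```text
time: 10.23
tool_pos: [560.1, -243.5, 69.3]
tcp_rot: [180.0, 0.1, 101.1]
ft_force: [0.0, -2.4, 4.0]
finger_gap: 73.3
grip_force: 32.5
```

```bash
python3 -c "from h import *;rep()"
```

```text
tcp [ 2.9 -4.7 69.3] [1.7996e+02 1.1000e-01 1.0106e+02] F [ 0.  -2.4  4. ] M [-0.72  0.12  0.03]
plate slope x,y deg [0.01 0.  ]
220 [(30, -23, 96.6, 64.3), (37, -23, 94.0, 65.1), (44, -23, 91.6, 65.1), (51, -23, 89.1, 64.7), (58, -23, 86.4, 66.3), (65, -24, 84.8, 57.9), (72, -34, 86.7, 6.1), (79, -23, 78.8, 65.2), (86, -24, 76.3, 63.9), (93, -24, 73.5, 66.0), (160, -25, 46.7, 65.8), (220, -27, 19.7, 64.8)]
280 [(30, 1, 96.5, 65.0), (37, 1, 94.0, 65.1), (44, 1, 91.5, 65.4), (51, 0, 89.1, 64.8), (58, 0, 86.7, 64.0), (65, 0, 84.8, 57.7), (72, 0, 86.8, 4.9), (79, 0, 78.9, 64.9), (86, 0, 76.2, 65.4), (93, 0, 73.6, 65.0), (160, 0, 46.8, 66.1), (220, 0, 19.7, 64.6)]
350 [(30, 27, 96.6, 64.4), (37, 28, 94.1, 65.0), (44, 28, 91.7, 64.6), (51, 28, 89.0, 65.5), (58, 28, 86.6, 64.7), (65, 29, 84.7, 59.1), (72, 39, 86.9, 4.5), (79, 28, 78.8, 65.5), (86, 29, 76.3, 64.5), (93, 29, 73.6, 65.5), (160, 30, 46.6, 64.8), (220, 31, 20.0, 65.6)]
```

The panel is flat and level with the cover, with about 5 mm left to go. I'll slide it in small steps.

Call:
{"fn": "apply_moves", "kwargs": {
  "series": "0.005 0 0 0 1;0.004 0 0 0 1;0 0 0 0 1;0 0 0 0 1"
}}

```text
time: 10.62
tool_pos: [559.6, -240.3, 69.3]
tcp_rot: [180.0, 0.1, 101.1]
ft_force: [-0.7, -2.8, 5.6]
finger_gap: 73.5
grip_force: 32.8
```

Call:
{"fn": "apply_moves", "kwargs": {
  "series": "0.003 0 0 0 1;0.003 0 0 0 1;0 0 0 0 1;0 0 0 0 1"
}}

```text
time: 10.95
tool_pos: [559.4, -239.3, 69.3]
tcp_rot: [179.9, 0.1, 101.1]
ft_force: [0.9, -5.9, 3.5]
finger_gap: 73.6
grip_force: 32.5
```

```bash
python3 -c "from h import *;rep('w7')"
```

```text
tcp [ 3.  -0.4 69.3] [1.7995e+02 1.2000e-01 1.0105e+02] F [ 0.9 -5.9  3.5] M [-1.17  0.05 -0.15]
plate slope x,y deg [0. 0.]
220 [(30, -22, 100.9, 64.4), (37, -22, 98.3, 65.3), (44, -23, 95.8, 65.6), (51, -23, 93.3, 65.7), (58, -23, 90.9, 65.1), (65, -23, 88.3, 65.1), (72, -23, 85.8, 64.8), (79, -23, 83.2, 64.9), (86, -24, 80.6, 63.9), (93, -24, 77.9, 64.5), (160, -25, 50.8, 64.4), (220, -27, 23.7, 63.8)]
280 [(30, 1, 100.6, 66.2), (37, 1, 98.5, 64.2), (44, 1, 95.9, 64.8), (51, 1, 93.3, 65.4), (58, 1, 90.8, 65.8), (65, 1, 88.4, 64.3), (72, 1, 85.8, 65.1), (79, 1, 83.1, 65.8), (86, 1, 80.6, 65.0), (93, 1, 77.9, 64.7), (160, 0, 50.9, 65.0), (220, 0, 24.3, 65.7)]
350 [(30, 27, 100.7, 65.6), (37, 28, 98.4, 64.9), (44, 28, 95.9, 64.9), (51, 28, 93.4, 65.5), (58, 28, 90.8, 65.6), (65, 28, 88.4, 64.6), (72, 28, 85.8, 64.7), (79, 29, 83.2, 64.6), (86, 29, 80.6, 64.5), (93, 29, 77.9, 65.3), (160, 30, 50.8, 64.0), (220, 32, 23.9, 64.2)]
```

View pics/w7.png

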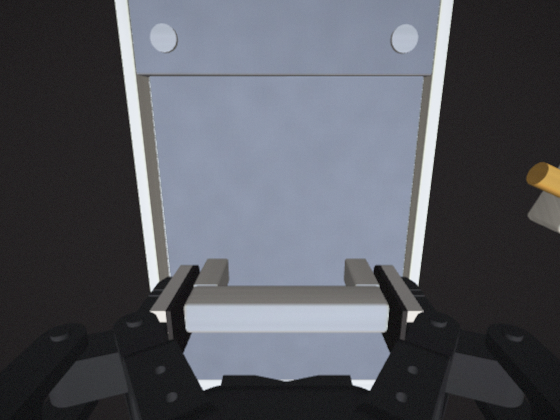

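The butt edge now meets the cover along an even thin line at row 75, and the contact force has risen. I'll give one more gentle push, then release.

Call:
{"fn": "apply_moves", "kwargs": {
  "series": "0.002 0 0 0 1;0.002 0 0 0 1;0 0 0 0 1;0 0 0 0 1"
}}

```text
time: 11.33
tool_pos: [559.2, -239.3, 69.3]
tcp_rot: [179.9, 0.2, 101.0]
ft_force: [3.3, -10.9, 2.1]
finger_gap: 73.3
grip_force: 32.2
```

Run:
```python
from h import *
st,s,W=wristW();t=st["tool_pos"];print((t[:2]-O)@Y,st["ft_force"],st["wrist_torque"])
g=s["frame"].mean(2)[:,:]
for u in(170,220,280,350,410):print(u,np.round(g[66:88,u]).astype(int))
```

```text
-0.3151596507522742 [  3.26278882 -10.89673943   2.10630778] [-1.94597713 -0.05751363 -0.34842667]
170 [152 153 153 154 152 152 148 147 125 102 132 149 151 151 150 150 150 150
 148 150 153 150]
220 [148 148 152 152 151 152 152 144 129  96 128 150 151 151 151 151 149 151
 153 152 152 154]
280 [147 147 147 148 148 148 149 142 132  98 130 154 153 153 155 154 153 154
 154 153 154 154]
350 [146 145 147 145 146 145 145 140 134 102 136 155 151 152 153 152 152 154
 155 154 152 153]
410 [147 145 146 145 145 146 146 141 137 103 134 152 149 150 149 150 150 151
 151 149 150 150]
```

The force rises with no motion and the seam is even, so the panel is butted. Release and lift.

Call:
{"fn": "apply_moves", "kwargs": {
  "series": "0 0 0 0 -0.7;0 0 0 0 -0.85;0 0 0 0 -1;0 0 0 0 -1;0 0 0 0 -1"
}}

```text
time: 11.8
tool_pos: [558.1, -236.3, 68.0]
tcp_rot: [-179.9, -0.1, 101.1]
ft_force: [0.7, -0.0, 0.7]
finger_gap: 85.4
grip_force: 0.0
```

Call:
{"fn": "apply_moves", "kwargs": {
  "series": "0 0 0 0 -1;0 0 -0.03 0 -1;0 0 -0.06 0 -1;0 0 -0.1 0 -1;0 0 -0.1 0 -1"
}}

```text
time: 12.22
tool_pos: [557.7, -236.4, 156.0]
tcp_rot: [-179.9, -0.1, 101.1]
ft_force: [0.8, 0.3, 0.0]
finger_gap: 85.4
grip_force: 0.0
```

Call:
{"fn": "apply_moves", "kwargs": {
  "series": "0 0 -0.06 0 -1;0 0 0 0 -1;0 0 0 0 -1"
}}

```text
time: 12.47
tool_pos: [559.8, -237.5, 176.1]
tcp_rot: [179.8, 0.1, 101.1]
ft_force: [-0.3, 0.0, -0.2]
finger_gap: 85.4
grip_force: 0.0
```

Run:
```python
from h import *
st,s,W=wristW();print(st["tool_pos"],st["ft_force"],st["finger_gap"],st["time"])
cv2.imwrite("pics/w8.png",s["frame"])
q=W[...,:2]-O;x=q@X;y=q@Y;z=W[...,2]
for a,b in((-30,30),(50,76),(90,110)):
    m=(abs(x-2.5)<50)&(y>a)&(y<b)&(z>58)&(z<70);print(a,m.sum(),np.median(z[m]) if m.any() else 0)
m=(z>58)&(z<69)&(y>-40)&(y<76)&(abs(x-2.5)<56)
g=np.c_[x[m],y[m],np.ones(m.sum())];print(np.degrees(np.linalg.lstsq(g,z[m],rcond=None)[0][:2]))
```

```text
[ 559.78392767 -237.47811814  176.13133676] [-0.34813315  0.02881106 -0.24853269] 85.38175818101386 12.4667
-30 7083 64.92618909250095
50 5189 64.90514509750744
90 4573 64.9758396696219
[ 0.01471642 -0.01388225]
```

View pics/w8.png

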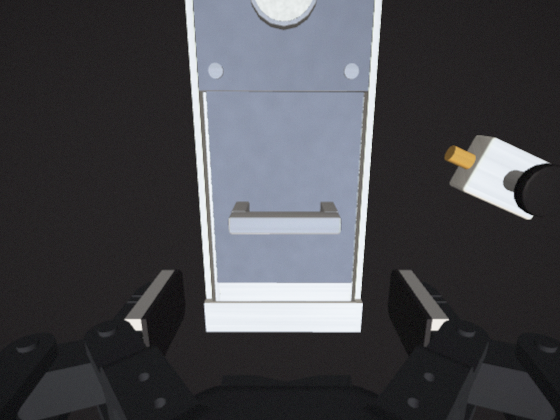

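The panel sits flat and level, butted at row 91, with its tongue under the lip at row 300. It is centred and released.

```bash
python3 -c "from bench import hand_in;print(hand_in())"
```

```text
the job is handed in; nothing more can be done
None
```

I put the panel in the bay, let go of it and handed the job in. The last wrist picture shows it flat, level with the fixed cover with no visible gap, and its tongue under the lip; the hand-in returned no verdict.

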